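# Release the latched key on the bench switch box

### The job

One of the four identical white keys on the yellow switch box at the bench has been left latched down and sits a few millimetres lower than the other three. Find it, feeling the keys with light taps if need be, then press that key firmly down so that it unlatches and springs back up, and move clear. Do not push any of the raised keys in beyond a light tap, and leave the loose bicycle parts and tools where they are.

Things in the scene. Friction and masses are not known exactly. Their poses are not given: they have to be found in the camera images.
- switch_box: Box screwed to the bench, yellow with black top, 100 x 260 x 50 mm (x, y, height). Origin: centre of its underside; z up, y along the key row. Four white caps 30 x 30 mm, 54 mm apart, each in a grey bezel 42 mm wide, 3 mm high. Cap top above the bench: raised 67 mm, latched 62 mm, at its lower stop 57 mm. Which key is latched varies.
- key1 (a point): Fixed point on the box: centre of the top face of key 1 when raised, 67 mm above the bench, at box y = +81 mm (key 1 at the +y end, key 4 at the -y end). It does not move with the key: if this key is latched, its top is 5 mm below this point. Axes as the box.
- key2 (a point): Fixed point on the box: centre of the top face of key 2 when raised, 67 mm above the bench, at box y = +27 mm (key 1 at the +y end, key 4 at the -y end). It does not move with the key: if this key is latched, its top is 5 mm below this point. Axes as the box.
- key3 (a point): Fixed point on the box: centre of the top face of key 3 when raised, 67 mm above the bench, at box y = -27 mm (key 1 at the +y end, key 4 at the -y end). It does not move with the key: if this key is latched, its top is 5 mm below this point. Axes as the box.
- key4 (a point): Fixed point on the box: centre of the top face of key 4 when raised, 67 mm above the bench, at box y = -81 mm (key 1 at the +y end, key 4 at the -y end). It does not move with the key: if this key is latched, its top is 5 mm below this point. Axes as the box.
- latch_bar (a joint): Hidden latch in the box: 0 m while a key is latched, snaps to 0.013 m when that key unlatches. It does not tell which key. The latched key resists with 4 to 7 N from 62 mm; it unlatches when pushed to about 59 mm and rises to 67 mm when let go, so press it towards its stop with 7 to 12 N. More presses change nothing.
- trip_bar (a joint): Hidden bar, 0 m at the start. A raised key resists with 1.5 N at first touch plus 0.45 N per mm (3 N at 3 mm, 6 N at its 10 mm stop) and springs back: tap 2 to 5 mm deep. Pushed beyond 6 mm it drags this bar along, 1 m per m, and the bar stays; past 0.001 m (key in by over 7 mm) another socket is switched on and the run fails.
- chainring: Loose bystander: flat steel chainring, 128 mm across, 5 mm thick, lying beyond the box. Origin at the centre of its underside.
- bearing_cup: Loose bystander: dark steel ring 42 mm across, 18 mm high, on the robot's side of the box. Origin at the centre of its underside.
- crank_arm: Loose bystander: dark crank arm, 180 mm long, 22 mm high, lying along its y beyond the box. Origin under its middle.
- wrench: Loose bystander: steel wrench, 160 mm long, lying along its x on the robot's side of the box. Origin under its middle.
- hub: Loose bystander: aluminium wheel hub standing on end, 52 mm across, 84 mm high, off the +y end of the box. Origin at the centre of its underside.
- spray_can: Loose bystander: blue spray can standing, 60 mm across, 200 mm high, off the -y end of the box. Origin at the centre of its underside.

How it is judged:
By the outcome, as a careful person would: the job done as asked, in the order asked, and still so for the second after the job is handed in, with the robot touching nothing.
It also fails if it takes over 48 s, if anything falls off the work surface, if the arm or the gripper's body presses on something with over 40 N, if the wrist force passes 120 N, or if a joint passes its speed limit or range.

### The arm

A 6-joint arm with a two-finger parallel gripper is mounted at the origin on the work surface. World frame = base frame: x ahead of the robot, y to its left, z up, the work surface at z = 0. Lengths are in m, angles in rad, forces in N, time in s.
With the tool pointing down it reaches from about 0.35 to 0.775 m from the base axis. Payload 5.5 kg.
Tool frame: the origin (TCP) lies at the very end of the fingers, on their centre line; the grasp point (between the pads) lies 19 mm behind it; z points along the fingers, x is the direction in which the jaws open and shut, and the axes are right-handed (so a half turn about z gives the same grasp; the last joint's range is limited). The gripper opens to 85 mm and grips with 20 to 120 N. Pads are 22 mm wide; open, the fingers measure 114 mm over their backs; the gripper's body (76 mm by 85 mm) begins 54 mm behind the grasp point. The pads swing forward as they close: fully open they stand 13 mm farther back than shut.
Start: joints at [0.998, 0.313, 0.046, 1.304, 0, 1.431], TCP at [0.241, 0.522, 0.231] pointing down, gripper open.
Joint ranges: [-2.76, 2.76], [-0.86, 1.69], [-1.03, 1.26], [-2.2, 2.34], [-1.47, 1.5], [-3.14, 3.14]. Speed limits (rad/s): [2.57, 2.57, 3.14, 3.14, 3.14, 3.14].

### API

Orientations are given as a unit quaternion [w, x, y, z].
In Python, from rig import env gives the robot as it stands.
- The arm moves only by the shell command python3 -m handwheel 'ROWS'. ROWS is JSON, a list that holds one entry, the list of rows, each a list of 7 numbers: the shift along the tool's x, y, z in units of 50 mm (1.0 is 50 mm), then the turn, a rotation vector about the tool's x, y, z in degrees, then the opening, from 0 (shut) to 1 (fully open). In form: [[[tx, ty, tz, rx, ry, rz, grip], ...]]. A call has 1 to 20 rows; each row is the pose to reach, as a shift and turn from the pose measured when the call began, along the tool's axes at that moment; what a row does not reach only later rows make up. A row lasts 1/8 s, in which the tool goes at most 62.5 mm and 10.7 degrees, less where a joint would pass 70% of its speed; a pose out of reach is approached as far as the arm can. A call with a gripper value outside its range is refused whole. The fingers move at their own pace and stop on an object; the grip force is fixed at half the most. Time passes only in rows, so rows that repeat a pose let the fingers close. It gives the time, the measured TCP pose, the force and the opening at its end, in the units of the state.
- env.read_state(): the state, without advancing time (a new reading comes with each control period).
- env.camera(name): name is "side" or "top" or "wrist"; returns a dict with "pixels" (420x560x3 uint8, blue, green, red), "fx", "fy", "cx", "cy" (pixels), "R" (3x3) and "t" (3): a world point X has camera coordinates R X + t. Camera axes: x right, y down, z forward; pixel columns grow to the right and rows downward; lengths in m; the calibration is good to about 2 mm. A picture is of the moment at which its call begins. There is no depth.
- env.sign_off(): hands the job in, once; it reports no verdict.
Trained networks look in the newest picture that a camera, given by its name, has taken for a name from the list of things; names that differ only in an ending like _2 or _b are one class to them, and where a whole thing is asked for, a point or a joint stands for the part that bears it (a point fixed in the world has none). Each returns a list of dicts, best first, with "p" (0 to 1); they miss things now and then, are a little off and sometimes report something else, mostly with a low value. They report only what shows in the picture. A call takes as long as a camera call.
- env.search_frame(camera, query): "box" ([left, top, width, height] as shares, 0 to 1, of the picture: columns of its width, rows of its height, round what is visible of it).
The state is a dict: "time": time; "joint_pos": joint angles; "qvel": joint speeds; "joint_torque": joint torques, N m; "tool_pos": TCP position; "tcp_rot": TCP orientation; "contact_force": force on the tool from outside, world axes, zero at the start; "moment": the same for the moment, N m; "gripper_width": finger opening in m.
Only numpy, scipy, OpenCV 4.12 (cv2) and the standard library are available. Lean on these libraries where they do the work, as an engineer would, in place of code of your own. Each camera call takes 0.05 s, during which the arm holds its last target. There are 200 camera calls.

## Working session

There is one attempt and no reset: what is moved stays moved. The work goes in short steps, Python scripts to look and compute and a shell command to move; the robot and the scene stay as the last step left them, time stands still between calls to the robot, and variables do not carry over. Pictures are saved under pics/ and viewed, about 8 in all and at most 12, crops included, and the job is handed in when it is done.

```bash
mkdir -p pics; python3 - <<'E'
from rig import env
import cv2,numpy as np
s=env.read_state();print({k:np.round(v,3).tolist() for k,v in s.items()})
for n in("top","side"):
    c=env.camera(n);cv2.imwrite(f"pics/{n}1.png",c["pixels"])
    print(n,c["fx"],c["fy"],c["cx"],c["cy"],np.round(c["R"],4).tolist(),np.round(c["t"],4).tolist())
    for q in("switch_box","key1","hub","spray_can"):
        print(q,[(np.round(np.array(d["box"])*[560,420,560,420],1).tolist(),round(d["p"],2)) for d in env.search_frame(n,q)[:5]])
E
```

```text
{'time': 0.0, 'joint_pos': [0.998, 0.314, 0.045, 1.304, 0.0, 1.431], 'qvel': [-0.001, 0.001, -0.002, 0.001, -0.001, -0.0], 'joint_torque': [0.003, -48.063, 29.853, 0.019, -0.0, -0.0], 'tool_pos': [0.241, 0.522, 0.23], 'tcp_rot': [0.0, 0.842, 0.539, -0.001], 'contact_force': [1.114, -0.714, 0.481], 'moment': [0.016, 0.005, -0.072], 'gripper_width': 0.085}
top 453.4188201452503 453.4188201452503 277.78473012371387 212.08254992627903 [[-0.0286, -0.9996, -0.0056], [-0.987, 0.0291, -0.158], [0.1581, 0.001, -0.9874]] [0.044, 0.5353, 1.0626]
switch_box [([289.6, 201.3, 117.1, 76.0], 0.63)]
key1 [([292.1, 203.9, 113.3, 80.2], 0.83)]
hub [([268.3, 265.5, 22.9, 21.7], 0.81)]
spray_can [([405.8, 180.5, 55.8, 41.4], 0.95)]
side 490.7221287274383 490.7221287274383 283.6522548031976 205.65311983082267 [[0.9922, -0.1233, -0.0185], [-0.1057, -0.7529, -0.6496], [0.0662, 0.6465, -0.76]] [-0.517, 0.1364, 0.8669]
switch_box [([196.0, 236.8, 131.5, 167.9], 0.76)]
key1 [([197.1, 242.2, 134.7, 163.3], 0.81)]
hub [([185.9, 208.1, 35.2, 47.6], 0.86), ([197.8, 241.3, 132.4, 165.0], 0.4)]
spray_can [([306.3, 358.4, 56.3, 60.9], 0.68)]
```

View pics/top1.png

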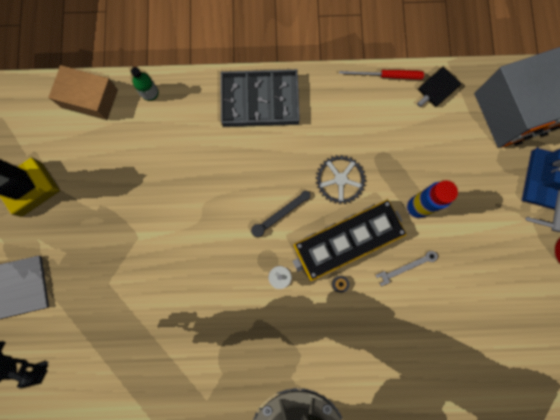

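View pics/side1.png

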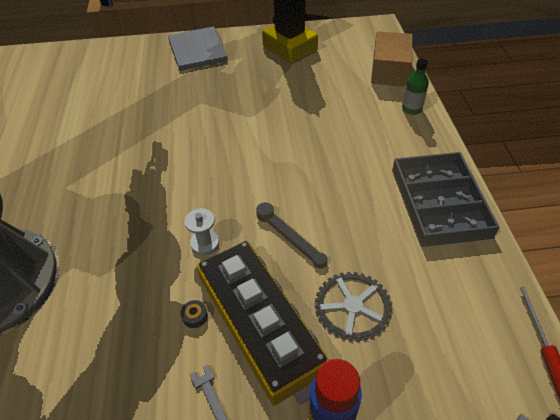

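Both pictures show the box with its four caps: in top at about (320,254), (342,243), (362,233) and (382,224), in side at about (234,267), (249,292), (266,318) and (286,346). The hub is at the key 1 end and the spray can at the key 4 end. Next I'll fit the box pose to the caps.

```bash
cat > h.py <<'E'
from rig import env
import cv2,numpy as np
from scipy.optimize import least_squares
from scipy.spatial.transform import Rotation as Ro
def proj(c,X):
    p=np.asarray(X)@np.array(c["R"]).T+c["t"];return p[:,:2]/p[:,2:]*[c["fx"],c["fy"]]+[c["cx"],c["cy"]]
def caps(c,guess,r=13,th=150):
    out=[]
    g=c["pixels"].min(2)
    for u,v in guess:
        m=np.zeros_like(g);cv2.circle(m,(int(u),int(v)),r,1,-1)
        k=(g>th)&(m>0);ys,xs=np.nonzero(k);w=g[ys,xs]-th+1.
        out.append([np.average(xs,weights=w),np.average(ys,weights=w),len(xs)])
    return np.array(out)
def keys(p,z=.067):
    x,y,a=p;return np.array([[x-np.sin(a)*k,y+np.cos(a)*k,z] for k in(.081,.027,-.027,-.081)])
E
python3 - <<'E'
from h import *
G={"top":[(320,254),(342,243),(362,233),(382,224)],"side":[(234,267),(249,292),(266,318),(286,346)]}
C={};O={}
for n in G:
    C[n]=env.camera(n);O[n]=caps(C[n],G[n],12 if n=="side" else 9);print(n,O[n].round(1).tolist())
f=lambda p,ns:np.concatenate([(proj(C[n],keys(p,.065))-O[n][:,:2]).ravel() for n in ns])
for ns in(["top"],["side"],["top","side"]):
    r=least_squares(f,[.5,-.1,.4],args=(ns,));print(ns,r.x.round(4),r.fun.round(1).tolist())
print(keys(r.x).round(4).tolist())
im=C["side"]["pixels"][230:380,190:340];cv2.imwrite("pics/c1.png",cv2.resize(im,(600,600),interpolation=cv2.INTER_CUBIC))
E
```

```text
top [[320.0, 253.0, 105.0], [340.5, 243.0, 106.0], [360.6, 233.4, 102.0], [381.1, 223.4, 101.0]]
side [[233.5, 262.9, 203.0], [248.9, 287.1, 194.0], [266.1, 313.2, 141.0], [284.9, 338.3, 54.0]]
['top'] [ 0.4652 -0.142   0.4181] [-0.0, -0.0, -0.0, 0.1, 0.2, -0.1, -0.1, 0.1]
['side'] [ 0.4647 -0.1328  0.4382] [-0.8, -0.5, -0.1, -0.8, 0.3, -1.0, 0.5, 1.9]
['top', 'side'] [ 0.4649 -0.136   0.4334] [-2.3, 0.7, -2.5, 0.5, -2.4, -0.1, -2.8, -0.2, -0.4, 1.0, 0.3, 0.9, 0.6, 0.9, 0.6, 4.1]
[[0.4309, -0.0625, 0.067], [0.4536, -0.1115, 0.067], [0.4762, -0.1605, 0.067], [0.4989, -0.2096, 0.067]]
```

View pics/c1.png

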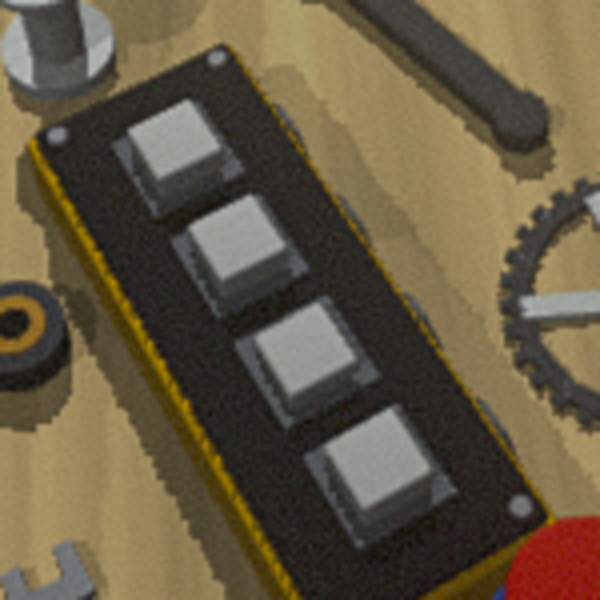

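In the crop, cap 3 (crop about (305,348)) shows a clearly thinner side wall than the others, about 25 px against 38. That suggests key 3 is the latched one, and a tap will confirm it. I'll refit with cap-top centres read from this crop and work out the approach.

```bash
python3 - <<'E'
from h import *
O={"top":[(320,253),(340.5,243),(360.6,233.4),(381.1,223.4)],"side":[(233.7,264.7),(249.5,289),(266.2,317),(285,344.5)]}
C={n:env.camera(n) for n in O}
def K(p,k): 
    X=keys(p); 
    if k: X[k-1,2]-=.005
    return X
for k in range(5):
  f=lambda p,ns:np.concatenate([(proj(C[n],K(p,k))-O[n]).ravel() for n in ns])
  out=[least_squares(f,[.5,-.1,.4],args=(ns,)) for ns in(["top"],["side"],["top","side"])]
  print(k,[(r.x.round(4).tolist(),round(r.cost,2)) for r in out])
  if k==3: P=out[2].x
X=keys(P)[2];s=env.read_state();q=s["tcp_rot"];R=Ro.from_quat([*q[1:],q[0]])
print(X, R.as_matrix().round(3).tolist(), R.inv().apply([X[0],X[1],.14]-np.array(s["tool_pos"]))/.05)
E
```

```text
0 [([0.4651, -0.1417, 0.4184], np.float64(0.06)), ([0.4647, -0.1401, 0.4159], np.float64(0.72)), ([0.4648, -0.1406, 0.4168], np.float64(1.41))]
1 [([0.4651, -0.1418, 0.4178], np.float64(0.1)), ([0.4646, -0.1394, 0.4115], np.float64(2.27)), ([0.4648, -0.1402, 0.4137], np.float64(3.77))]
2 [([0.4652, -0.1418, 0.4183], np.float64(0.14)), ([0.4647, -0.1394, 0.4139], np.float64(2.52)), ([0.4648, -0.1402, 0.4155], np.float64(4.13))]
3 [([0.4652, -0.1419, 0.4187], np.float64(0.01)), ([0.4647, -0.1394, 0.4172], np.float64(0.11)), ([0.4648, -0.1403, 0.4179], np.float64(1.66))]
4 [([0.4652, -0.142, 0.419], np.float64(0.18)), ([0.4647, -0.1394, 0.4217], np.float64(1.88)), ([0.4648, -0.1403, 0.4212], np.float64(3.67))]
[ 0.47577378 -0.16493348  0.067     ] [[0.419, 0.908, 0.0], [0.908, -0.419, 0.0], [0.0, -0.0, -1.0]] [-10.50449217  10.02147072   1.82549469]
```

```bash
python3 -m handwheel '[[[-0.3,0.3,0,1,0,1,0],[-0.9,0.9,0,0,0,4,0],[-1.7,1.6,0.1,0,0,7,0],[-2.5,2.4,0.2,0,0,10,0],[-3.3,3.2,0.3,0,0,13,0],[-4.1,3.9,0.4,0,0,16,0],[-4.9,4.7,0.5,0,0,19,0],[-5.7,5.4,0.6,0,0,22,0],[-6.5,6.2,0.7,0,0,25,0],[-7.3,7.0,0.8,0,0,28,0],[-8.1,7.7,1.0,0,0,31,0],[-8.9,8.5,1.2,0,0,34,0],[-9.6,9.1,1.4,0,0,37,0],[-10.1,9.6,1.6,0,0,40,0],[-10.4,9.9,1.7,0,0,41,0],[-10.5,10.02,1.8,0,0,41,0],[-10.5,10.02,1.8,0,0,41,0]]]'; cat >> h.py <<'E'
def togo(z):
    s=env.read_state();q=s["tcp_rot"];R=Ro.from_quat([*q[1:],q[0]])
    print(np.round(s["tool_pos"],4),R.as_matrix().round(3).tolist(),"force",np.round(s["contact_force"],2))
    print("togo",(R.inv().apply([.4757,-.1652,z]-np.array(s["tool_pos"]))/.05).round(3))
E
python3 - <<'E'
from h import *
togo(.08)
c=env.camera("wrist");cv2.imwrite("pics/w1.png",c["pixels"])
print(proj(c,keys([.4649,-.1405,.418])).round(1).tolist())
E
```

```text
time: 2.82
tool_pos: [0.4755, -0.164, 0.141]
tcp_rot: [-0.001, 0.978, 0.21, -0.0]
contact_force: [0.4, -0.3, -0.2]
gripper_width: -0.0002
[ 0.4755 -0.164   0.141 ] [[0.912, 0.411, -0.001], [0.411, -0.912, 0.001], [-0.0, -0.001, -1.0]] force [ 0.38 -0.34 -0.22]
togo [-0.006  0.024  1.22 ]
[[275.3, 47.8], [275.2, 143.4], [275.0, 227.0], [274.9, 300.5]]
```

View pics/w1.png

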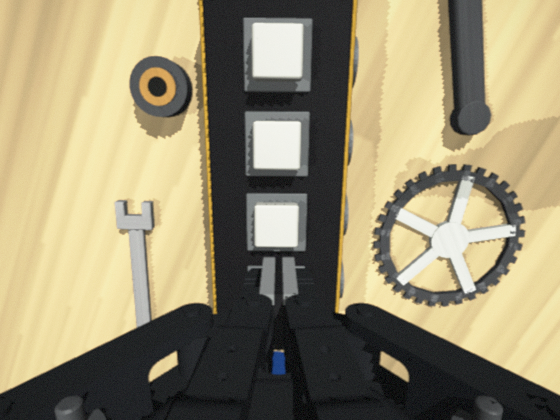

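The wrist picture shows caps 1 to 3 at (278,50), (277,145) and (275,226). The fit predicted (275,48), (275,143) and (275,227), so the pose holds. Now I'll descend to tap depth. At z = 0.064 a raised key would push back with about 3 N and a latched one not at all.

```bash
python3 -m handwheel '[[[0,0.02,0.5,0,0,0,0],[0,0.02,1.0,0,0,0,0],[0,0.02,1.3,0,0,0,0],[0,0.02,1.4,0,0,0,0],[0,0.02,1.4,0,0,0,0],[0,0.02,1.4,0,0,0,0]]]'; python3 -m handwheel '[[[0,0,0.06,0,0,0,0],[0,0,0.12,0,0,0,0],[0,0,0.13,0,0,0,0],[0,0,0.13,0,0,0,0],[0,0,0.13,0,0,0,0]]]'; python3 -c "
from h import *
togo(.059)"
```

```text
time: 3.62
tool_pos: [0.4765, -0.1648, 0.0721]
tcp_rot: [0.0, 0.978, 0.21, 0.0]
contact_force: [-0.6, 0.1, 0.2]
gripper_width: -0.0
time: 4.25
tool_pos: [0.4765, -0.1648, 0.0656]
tcp_rot: [0.0, 0.978, 0.21, 0.0]
contact_force: [0.2, 0.1, 0.0]
gripper_width: 0.0001
[ 0.4765 -0.1648  0.0656] [[0.912, 0.411, 0.001], [0.411, -0.912, 0.0], [0.001, 0.0, -1.0]] force [0.23 0.15 0.  ]
togo [-0.017  0.001  0.132]
```

```bash
python3 -m handwheel '[[[0,0,0.03,0,0,0,0],[0,0,0.05,0,0,0,0],[0,0,0.05,0,0,0,0],[0,0,0.05,0,0,0,0]]]'
```

```text
time: 4.75
tool_pos: [0.4765, -0.1648, 0.0631]
tcp_rot: [0.0, 0.978, 0.21, 0.0]
contact_force: [-0.3, 0.4, -0.5]
gripper_width: 0.0
```

There is no force at z = 0.0631, where a raised key would give about 3 N, so the tap agrees with the pictures. I'll press on in small steps.

```bash
python3 -m handwheel '[[[0,0,0.02,0,0,0,0],[0,0,0.04,0,0,0,0],[0,0,0.04,0,0,0,0],[0,0,0.04,0,0,0,0]]]'
```

```text
time: 5.25
tool_pos: [0.4766, -0.1649, 0.0614]
tcp_rot: [0.0, 0.978, 0.21, 0.001]
contact_force: [-1.7, 0.2, 3.5]
gripper_width: 0.0001
```

The reading is 3.5 N, with first contact near 62 mm, which is a latched key. Now the firm press.

```bash
python3 -m handwheel '[[[0,0,0.03,0,0,0,0],[0,0,0.06,0,0,0,0],[0,0,0.08,0,0,0,0],[0,0,0.08,0,0,0,0],[0,0,0.08,0,0,0,0]]]'
```

```text
time: 5.88
tool_pos: [0.4766, -0.1649, 0.0576]
tcp_rot: [0.0, 0.978, 0.21, 0.001]
contact_force: [-0.9, -0.0, 6.1]
gripper_width: -0.0
```

```bash
python3 -m handwheel '[[[0,0,0.01,0,0,0,0],[0,0,0.02,0,0,0,0],[0,0,0.02,0,0,0,0],[0,0,0.02,0,0,0,0]]]'
```

```text
time: 6.38
tool_pos: [0.4766, -0.1648, 0.057]
tcp_rot: [0.0, 0.978, 0.21, 0.001]
contact_force: [-1.2, 1.6, 6.8]
gripper_width: -0.0002
```

```bash
python3 -m handwheel '[[[0,0,0.02,0,0,0,0],[0,0,0.03,0,0,0,0],[0,0,0.03,0,0,0,0]]]'; python3 -m handwheel '[[[0,0,-0.1,0,0,0,0],[0,0,-0.17,0,0,0,0],[0,0,-0.17,0,0,0,0],[0,0,-0.17,0,0,0,0]]]'
```

```text
time: 6.75
tool_pos: [0.4767, -0.1649, 0.0569]
tcp_rot: [0.001, 0.978, 0.21, 0.001]
contact_force: [-4.2, 2.0, 15.5]
gripper_width: 0.0001
time: 7.25
tool_pos: [0.4767, -0.1649, 0.0651]
tcp_rot: [0.001, 0.978, 0.21, 0.001]
contact_force: [0.3, -0.2, 2.2]
gripper_width: -0.0001
```

At z = 0.0651 there is still 2.2 N, so the key has followed the finger up and now behaves like a raised one. I'll retreat and check.

```bash
python3 -m handwheel '[[[0,0,-0.3,0,0,0,0],[0,0,-1,0,0,0,0],[0,0,-1.8,0,0,0,0],[0,0,-2.6,0,0,0,0],[-0.5,-0.6,-3.2,0,0,0,0],[-0.7,-1.4,-3.4,0,0,0,0],[-0.8,-2.3,-3.4,0,0,0,0],[-0.8,-3.2,-3.4,0,0,0,0],[-0.8,-4,-3.4,0,0,0,0],[-0.8,-4.8,-3.4,0,0,0,0],[-0.8,-5.5,-3.4,0,0,0,0],[-0.8,-6,-3.4,0,0,0,0],[-0.8,-6,-3.4,0,0,0,0],[-0.8,-6,-3.4,0,0,0,0]]]'; python3 - <<'E'
from h import *
c=env.camera("side");im=c["pixels"][230:380,190:340];cv2.imwrite("pics/s2.png",cv2.resize(im,(600,600),interpolation=cv2.INTER_CUBIC))
a=cv2.imread("pics/top1.png");t=env.camera("top")["pixels"]
cv2.imwrite("pics/t2.png",t)
E
```

```text
time: 9.0
tool_pos: [0.3169, 0.0919, 0.235]
tcp_rot: [0.001, 0.978, 0.211, 0.001]
contact_force: [0.7, -1.3, -0.1]
gripper_width: 0.0001
```

View pics/s2.png

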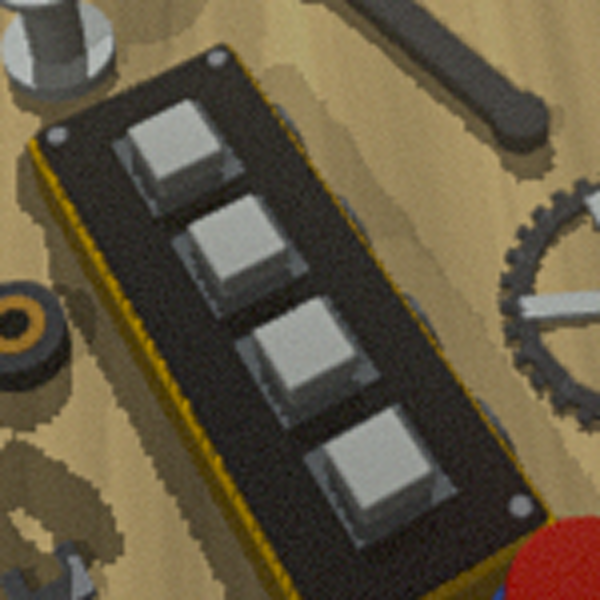

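View pics/t2.png

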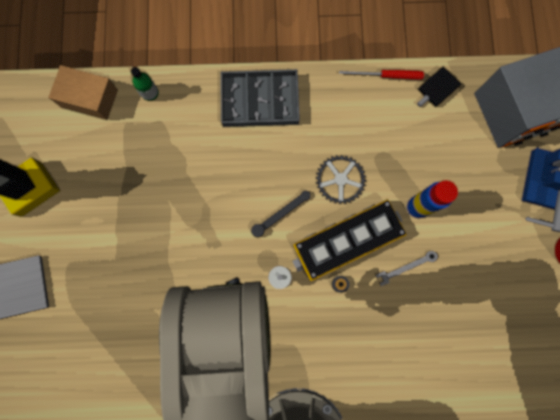

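The parts are all in place and the arm is clear. Cap 3 at crop (303,345) looks only slightly changed, so I'll compare the two crops numerically.

```bash
python3 - <<'E'
import cv2,numpy as np
a=cv2.imread("pics/c1.png",0).astype(np.float32);b=cv2.imread("pics/s2.png",0).astype(np.float32)
for k,(u,v) in enumerate([(175,150),(238,248),(305,356),(380,468)],1):
    A=a[v-65:v+65,u-55:u+55];B=b[v-65:v+65,u-55:u+55]
    T=a[v-45:v+25,u-45:u+45];r=cv2.matchTemplate(b[v-75:v+55,u-75:u+75],T,cv2.TM_CCOEFF_NORMED);_,m,_,l=cv2.minMaxLoc(r)
    print(k,"absdiff",abs(A-B).mean().round(2),"shift(px full res)",((l[0]-30)/4,(l[1]-30)/4),round(m,3))
cv2.imwrite("pics/k3.png",cv2.resize(np.hstack([a[280:440,220:390],b[280:440,220:390]]),(680,320)))
E
```

```text
1 absdiff 2.91 shift(px full res) (0.0, 0.0) 0.998
2 absdiff 2.94 shift(px full res) (0.0, 0.0) 0.998
3 absdiff 10.14 shift(px full res) (0.0, -1.25) 0.988
4 absdiff 2.87 shift(px full res) (0.0, 0.0) 0.997[ WARN:0@0.023] global loadsave.cpp:1063 imwrite_ Unsupported depth image for selected encoder is fallbacked to CV_8U.
```

View pics/k3.png

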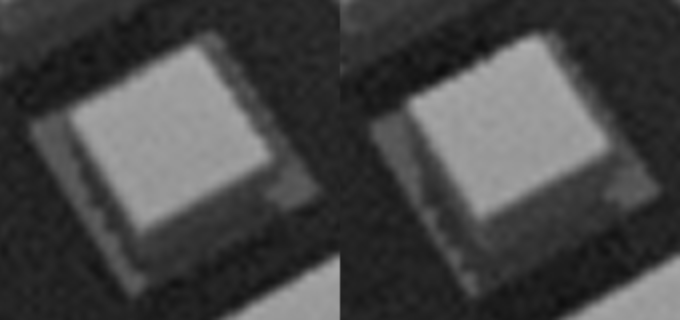

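Side by side, cap 3 has risen about 13 px at 8x, or 1.6 px. A 5 mm rise should show as 1.58 px, and the other caps have not moved.

```bash
python3 -c "
from rig import env
print(env.sign_off())"
```

```text
the job is handed in; nothing more can be done
None
```

The latched key was key 3. I pressed it to its stop and it came back up to the raised height. I then moved the arm clear and handed the job in, at about 9 s of the 48 s allowed.

**Finding the key:** in the side picture, cap 3 showed a thinner side wall than the others, and the camera fit was best with key 3 low. A light tap agreed: no force at 63.1 mm and 3.5 N at 61.4 mm. I touched no other key.

**Pressing it:** I pushed it down to about 57 mm. The last small push read 15.5 N on the wrist once the key was against its stop, above the suggested 7 to 12 N but far below the 40 N and 120 N limits.

**Last checks:**
- **On release:** the key still pushed back with 2.2 N at 65.1 mm, as a raised key should.
- **Side picture:** cap 3 had risen about 1.6 px by eye, and 5 mm should show as 1.58 px. Template matching gave a coarser 1.25 px. Caps 1, 2 and 4 had not moved.
- **Loose parts:** all of them look to be where they were in the final top view, judged by eye.
- **Not checked:** I had no direct reading of the latch bar or trip bar.

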